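# Clear the tack box and hold its sprung lid at 45 degrees

## Task

The pale wooden shoe last is standing on the lid of the green tack box: set it down, without dropping or tipping it over, upright and lengthwise on the cork mat, all of its sole on the mat. Then lift the sprung lid by its steel bar and hold it open at 45 degrees, where it lines up with the red bead on the side arc, so that the shoemaker can reach in for tacks; finish while still holding it there, since it snaps shut when let go. Leave the other things on the bench alone.

Things in the scene. Friction and masses are not known exactly. Their poses are not given: they have to be found in the camera images.
- last: Pale wooden shoe last (foot form), 0.28 to 0.56 kg (its weight balances close to the ankle block), 235 mm long, 74 mm wide, 125 mm high; origin under the middle of its flat sole, x to the toe, z up. Its ankle block is to be gripped from above: 42 mm wide across (along the last's y), 76 mm long, flat sides from 62 to 125 mm above the sole, its middle 35 mm behind the origin (x = -35 mm). At the start it stands across the closed lid, its length along the box's y.
- cork_mat: Cork mat lying flat, fixed, 160 mm (x) by 320 mm (y), 4 mm thick; origin under its centre. The mat and the box may swap sides of the bench.
- tack_box: Green sheet-metal tack box, fixed, 170 mm (x) by 260 mm (y), 90 mm high under the lid; origin under its centre. The front, with the lid's bar, looks to its -x; the lid's hinge runs along its y on the rear top edge (x = +85 mm, z = 90 mm). On its +y side stands a steel arc of 100 mm radius round the hinge with a red bead at 45 degrees; the arc reaches 180 mm above the bench, so carry the last over it.
- tack_lid (a joint): Angle of the lid in rad: 0 closed, 0.785 at 45 degrees, stop at 1.5. The lid is 8 mm thick (top 98 mm above the bench when shut), 0.4 kg, pulled shut by gravity and a spring: about 3.5 N upwards at the bar starts it; held at 45 degrees it weighs on the bar with about 8 N straight down (4 to 5 N measured along its swing).
- lid_bar (a point): Middle of the lid's lifting bar: round steel, 10 mm thick, along the box's y, 110 mm free between its two arms. With the lid shut it lies 35 mm in front of the lid's front edge and 25 mm above the lid's top, 205 mm in front of and 33 mm above the hinge; free all round, so fingers can pinch it from above, front and back, and it turns between them as the lid swings. Moves with the lid.
- lid_hinge (a point): Middle of the lid's hinge axis (the axis is along the box's y; positive lid angle lifts the front).
- spare_last: darker wooden shoe last, same shape as the task's last, standing at the right edge; origin under its sole; bystander
- hammer: hammer lying at the left; bystander
- awl: awl, 160 mm long, wooden handle, lying between the mat and the box; bystander
- nail_jar: glass jar with red cap, 66 mm across, 100 mm high, behind; bystander
- glue_tin: green tin, 84 mm across, 75 mm high, behind; bystander
- heel: black rubber heel, 65 mm, 22 mm thick, behind; bystander
- wax: amber block of wax 60 x 40 x 25 mm near the robot on the right; bystander
Not all that is in view belongs to the job. What is shaped like the last but orange or pink is not meant.

How it is judged (in metres and radians):
On the way, in this order (a step that is already met when the one before it is completed fails the run):
1. the last stands on the cork mat, let go, with the lid still shut (x of last in the frame of cork_mat between -0.046 and 0.046 m and y of last in the frame of cork_mat between -0.046 and 0.046 m and z of last in the frame of cork_mat below 0.008 m and angle between the x axis of last and the y axis of cork_mat, either way round below 0.4 rad and angle between last's own z axis and vertical below 0.12 rad and linear speed of last below 0.03 m/s and contact force between the fingers and last below 0.1 N and value of joint tack_lid below 0.1 rad), for 0.2 s.
2. the lid is held at 45 degrees (value of joint tack_lid between 0.68 and 0.89 rad and contact force between the fingers and tack_lid above 0.5 N), for 0.3 s.
At the end, for the whole second after the job is handed in: The fingers hold the lid still at 45 degrees (within 6 degrees) through the last second; the last stands upright, released, on the cork mat, its middle within 46 mm of the mat's middle along each of the mat's axes and its length within 0.4 rad of the mat's long side (all of step 2 and velocity of joint tack_lid between -0.05 and 0.05 rad/s and x of last in the frame of cork_mat between -0.046 and 0.046 m and y of last in the frame of cork_mat between -0.046 and 0.046 m and z of last in the frame of cork_mat below 0.008 m and angle between the x axis of last and the y axis of cork_mat, either way round below 0.4 rad and angle between last's own z axis and vertical below 0.12 rad and linear speed of last below 0.03 m/s and contact force between the fingers and last below 0.1 N); the arm keeps its last pose, push and grip.
It fails at once if the last is tipped over (angle between last's own z axis and vertical above 0.6 rad).
It fails at once if the last is dropped (contact force between the fingers and last below 0.05 N and linear speed of last above 0.6 m/s).
It fails at once if another thing on the bench is moved by more than 40 mm (distance of any of spare_last, hammer, awl, nail_jar, glue_tin, heel, wax from where it was at the start of the episode above 0.04 m).
It also fails if it takes over 58 s, if anything falls off the work surface, if the arm or the gripper's body presses on something with over 40 N, if the wrist force passes 120 N, or if a joint passes its speed limit or range.

## Robot

A 6-joint arm with a two-finger parallel gripper is mounted at the origin on the work surface. World frame = base frame: x ahead of the robot, y to its left, z up, the work surface at z = 0. Lengths are in m, angles in degrees, forces in N, time in s.
With the tool pointing down it reaches from about 0.425 to 0.95 m from the base axis. Payload 14.7 kg.
Tool frame: the origin (TCP) lies on the centre line of the jaws, within the pads' length; the fingertips stand 14 mm ahead of it and the grasp point (between the pads) lies 5 mm behind it; z points along the fingers, y is the line along which they close (so a half turn about z gives the same grasp; the last joint's range is limited). The gripper opens to 85 mm and grips with 20 to 120 N. Pads are 22 mm wide; open, the fingers measure 114 mm over their backs; the gripper's body (76 mm by 85 mm) begins 54 mm behind the grasp point. The pads swing forward as they close: fully open they stand 13 mm farther back than shut.
Start: joints at [65.627, 27.513, 91.461, -0, 61.026, -2.67], TCP at [0.24, 0.604, 0.245] pointing down, gripper open.
Joint ranges: [-157.49, 157.49], [-46.99, 117.5], [13.45, 153.17], [-89.5, 269.5], [5.16, 153.95], [-167.48, 167.48]. Speed limits (degrees/s): [108.29, 108.29, 136.94, 172.46, 172.46, 172.46].

## Interface

Orientations are given as [roll, pitch, yaw] about the fixed x, y, z axes, in that order (R = Rz(yaw) Ry(pitch) Rx(roll)).
In Python, from plant import manip, viewer, ticket gives the robot as it stands. The module is installed in compiled form; this text tells all that it offers.
- The arm moves only by the shell command python3 -m inch 'ROWS' [FORCE]. ROWS is JSON, a list of rows, each a list of 3 entries, a list of its own where there are three numbers: the finger opening in mm, from 0 to 85.4, then the shift along the tool's x, y, z in mm, then the turn about the tool's z in rad. A call has 1 to 12 rows; each row is the pose to reach, as a shift and turn from the pose commanded when the call began, along the tool's axes at that moment; what a row does not reach only later rows make up. A row lasts 1/8 s, in which the tool goes at most 62.5 mm and 10.7 degrees, less where a joint would pass 70% of its speed; a pose out of reach is approached as far as the arm can. A call with a gripper value outside its range is refused whole. The fingers move at their own pace and stop on an object; FORCE is the grip in N (left out, the last holds). Time passes only in rows, so rows that repeat a pose let the fingers close. It gives the time, the measured TCP pose, the force, the opening and the grip force at its end, in the units of the state.
- manip.read_state(): the state, without advancing time (a new reading comes with each control period).
- viewer.capture(name): name is "side" or "top"; returns the picture (480x640x3 uint8, red, green, blue); there is no depth.
- viewer.calibration(name): a dict with "fx", "fy", "cx", "cy" (pixels), "R" (3x3) and "t" (3): a world point X has camera coordinates R X + t. Camera axes: x right, y down, z forward; pixel columns grow to the right and rows downward; lengths in m; the calibration is good to about 2 mm. A picture is of the moment at which its call begins. calibration takes no time and is no camera call.
- ticket.hand_in(): hands the job in; it is judged then, once.
The state is a dict: "t": time; "joints": joint angles; "qvel": joint speeds; "joint_efforts": joint torques, N m; "tool_pos": TCP position; "ee_rot": TCP orientation; "force": force on the tool from outside, world axes, zero at the start; "wrist_torque": the same for the moment, N m; "grip_width": finger opening in m; "grip_force": force on a finger pad.
Only numpy, scipy, OpenCV 4.12 (cv2) and the standard library are available. Lean on these libraries where they do the work, as an engineer would, in place of code of your own. Each camera call takes 0.05 s, during which the arm holds its last target. There are 200 camera calls.

## Working session

There is one attempt and no reset: what is moved stays moved. The work goes in short steps, Python scripts to look and compute and a shell command to move; the robot and the scene stay as the last step left them, time stands still between calls to the robot, and variables do not carry over. Pictures are saved under pics/ and viewed, at most 10 in all, crops included, and the job is handed in when it is done.

```bash
mkdir -p pics; cat > h.py <<'E'
import numpy as np, cv2
from plant import manip, viewer, ticket
def cap(n,f=None):
    im=viewer.capture(n)
    if f: cv2.imwrite(f'pics/{f}.png',im[:,:,::-1])
    return im
def ray(n,u,v):
    c=viewer.calibration(n);R=np.array(c['R']);t=np.array(c['t'])
    return -R.T@t, R.T@np.array([(u-c['cx'])/c['fx'],(v-c['cy'])/c['fy'],1])
def onz(n,u,v,z):
    o,d=ray(n,u,v); return o+d*(z-o[2])/d[2]
def proj(n,X):
    c=viewer.calibration(n);p=np.array(c['R'])@np.array(X)+np.array(c['t'])
    return c['fx']*p[0]/p[2]+c['cx'],c['fy']*p[1]/p[2]+c['cy']
E
python3 - <<'E'
from h import *
cap('top','top0');cap('side','side0')
s=manip.read_state()
for k in s: print(k,s[k])
for n in('top','side'):
    c=viewer.calibration(n);print(n,c['fx'],-np.array(c['R']).T@np.array(c['t']),np.array(c['R']).round(3).tolist())
E
```

```text
t 0.1
joints [ 6.56285098e+01  2.75474388e+01  9.14888436e+01 -4.09588600e-04
  6.10251447e+01 -2.66913146e+00]
qvel [-0.12696008 -0.07926411 -0.14092118  0.0448475   0.0463722  -0.05183384]
joint_efforts [ 8.06961862e-05 -9.52252722e+01 -4.31035173e+01  2.20266661e-04
  5.14661253e-03  5.39551866e-05]
tool_pos [0.24019548 0.60363131 0.24473166]
ee_rot [-1.79938623e+02 -2.50283761e-03  1.58297839e+02]
force [-0.79922593 -0.32132452 -0.67014445]
wrist_torque [0.09581755 0.03595712 0.02783854]
grip_force 0.0
grip_width 0.0852794643321118
top 560.7490941240059 [0.31705695 0.04651025 1.96150832] [[-0.0, -1.0, -0.013], [-0.993, 0.002, -0.114], [0.114, 0.013, -0.993]]
side 467.2309197755655 [ 0.09833206 -0.83795705  1.11045419] [[0.89, -0.455, -0.011], [-0.333, -0.634, -0.698], [0.311, 0.625, -0.716]]
```

View pics/top0.png

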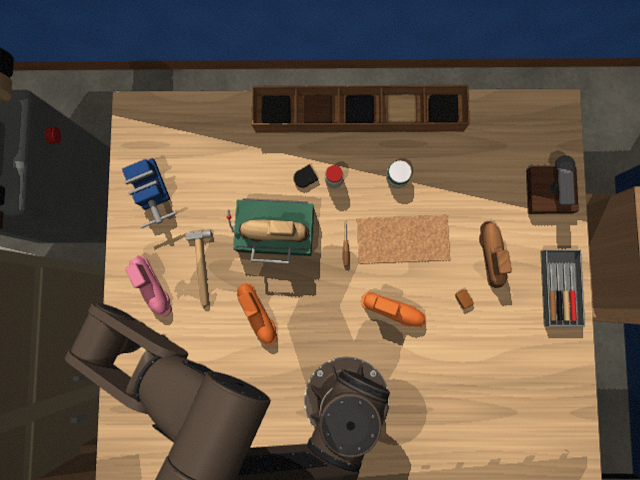

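View pics/side0.png

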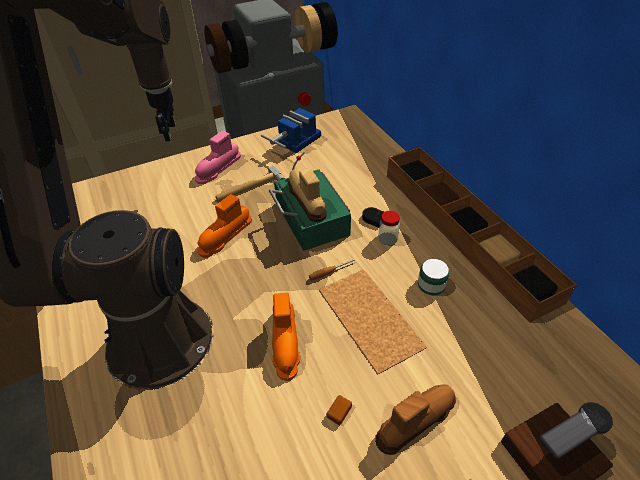

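Candidates for the last: pale at top (272,230) / side (307,195); orange at top (256,313) and (393,308); pink at top (148,285); dark brown spare at top (493,255). The pale one, standing on the green box, fits the description. I'll check it in a close crop.

```bash
python3 - <<'E'
from h import *
t=cv2.imread('pics/top0.png');s=cv2.imread('pics/side0.png')
a=cv2.resize(t[190:280,220:330],None,fx=4.5,fy=4.5,interpolation=cv2.INTER_CUBIC)[:,:400*2]
b=cv2.resize(s[150:255,255:360],None,fx=3.85,fy=3.85,interpolation=cv2.INTER_CUBIC)
a=cv2.resize(a,(440,360));b=cv2.resize(b,(360,360))
cv2.imwrite('pics/crop.png',np.hstack([a,b]))
hsv=cv2.cvtColor(t,cv2.COLOR_BGR2HSV)
# mat
x=hsv[205:275,352:460].astype(int)
def quad(mask,off,name):
    mask=cv2.morphologyEx(mask,cv2.MORPH_CLOSE,np.ones((7,7)))
    cs,_=cv2.findContours(mask,cv2.RETR_EXTERNAL,cv2.CHAIN_APPROX_NONE);c=max(cs,key=cv2.contourArea)
    r=cv2.minAreaRect(c+np.array(off));print(name,r);return cv2.boxPoints(r)
print('wood',hsv[270,480],hsv[200,420],'mat',hsv[240,400],hsv[225,380],'lid',hsv[212,260],'last',hsv[235,250],hsv[228,285])
g=cv2.inRange(hsv,(65,80,20),(95,255,255));g[:, :225]=0;g[:,325:]=0;g[:195]=0;g[262:]=0
q=quad(g,(0,0),'lid')
for p in q: print(onz('top',*p,.098).round(3))
m=cv2.inRange(hsv,(8,100,100),(14,200,235));m2=np.zeros_like(m);m2[208:270,352:458]=m[208:270,352:458]
q=quad(m2,(0,0),'mat')
for p in q: print(onz('top',*p,.004).round(3))
E
```

```text
wood [ 16 108 199] [ 15 107 215] mat [ 14 129 178] [ 14 125 186] lid [ 74  94 111] last [ 17 120 123] [ 16 114 210]
lid ((273.4292297363281, 227.2738494873047), (77.21427154541016, 51.309776306152344), 3.1798300743103027)
[0.499 0.377 0.098]
[0.673 0.371 0.098]
[0.657 0.11  0.098]
[0.484 0.119 0.098]
mat ((403.058349609375, 239.01699829101562), (45.620121002197266, 91.35553741455078), 87.79740142822266)
[ 0.623 -0.039  0.004]
[ 0.635 -0.361  0.004]
[ 0.474 -0.363  0.004]
[ 0.462 -0.044  0.004]
```

View pics/crop.png

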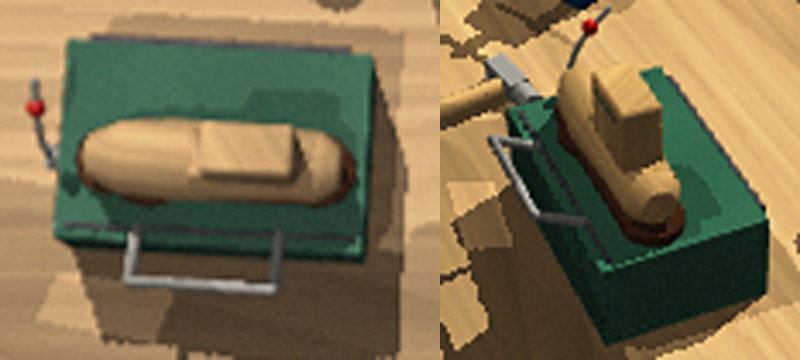

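The crop shows the pale last with its toe to the left (+y) and its ankle block at the right. The block's top face is centred near top pixel (282,227.5). The bar runs from about (251,261) to (288,262.5), and the bead is at (229,217).

```bash
python3 - <<'E'
from h import *
f=lambda p,z:onz('top',220+p[0]/4,190+p[1]/4,z)
c=[f(p,.223) for p in[(203,121),(297,125),(293,180),(200,178)]];c=np.array(c)
print(c.round(3),c.mean(0))
print('sizes',[np.linalg.norm(c[i]-c[i-1]) for i in range(4)])
b=np.array([f(p,.123) for p in[(125,285),(272,290)]]);print(b,np.linalg.norm(b[0]-b[1]))
h=np.array([f(p,.094) for p in[(95,38),(355,50)]]);print('hinge',h)
d=b[0]-b[1];print('yaw from bar',np.degrees(np.arctan2(-d[0],d[1])));d=h[0]-h[1];print(np.degrees(np.arctan2(-d[0],d[1])))
# side check: block top corners and bar ends
k=105/360
for n,p in(('blk near',(222/1,125)),):pass
print('proj block centre side crop',[((proj('side',X)[0]-255)/k+440,(proj('side',X)[1]-150)/k) for X in [*c,*b]])
print('mat c',np.mean([[.623,-.039],[.635,-.361],[.474,-.363],[.462,-.044]],0))
E
```

```text
[[0.583 0.239 0.223]
 [0.579 0.165 0.223]
 [0.536 0.168 0.223]
 [0.538 0.241 0.223]] [0.558844   0.20356703 0.223     ]
sizes [np.float64(0.04511203155614142), np.float64(0.07390924652325505), np.float64(0.04354638056333191), np.float64(0.07284833903716935)]
[[0.46161401 0.31323359 0.123     ]
 [0.45731576 0.19208069 0.123     ]] 0.12122911788786671
hinge [[0.67365252 0.34596175 0.094     ]
 [0.66270223 0.12560316 0.094     ]]
yaw from bar -2.0318777271023984
-2.844861415144357
proj block centre side crop [(np.float64(626.9789428693567), np.float64(60.44360662189397)), (np.float64(659.9067452506977), np.float64(106.57064695565843)), (np.float64(613.9781323131209), np.float64(119.3459185202112)), (np.float64(581.1110242802005), np.float64(73.54892599733664)), (np.float64(483.7914926174822), np.float64(139.0531292736363)), (np.float64(529.6056360270443), np.float64(215.90768084970227))]
mat c [ 0.5485  -0.20175]
```

```bash
cat >> h.py <<'E'
from scipy.spatial.transform import Rotation as Ro
def go(*p,yaw=None):
    s=manip.read_state();e=s['ee_rot'];R=Ro.from_euler('xyz',e,degrees=True).as_matrix()
    d=(R.T@(np.array(p)-s['tool_pos'])*1e3).round(1)
    tr=0 if yaw is None else -np.radians((yaw-e[2]+180)%360-180)
    print('shift',d,'turn',round(tr,3),'| t',s['t'],'F',np.round(s['force'],1),'rot',np.round(e,1),'w',s['grip_width'])
E
python3 -c "
from h import *
go(.559,.2035,.30,yaw=87.5)"
```

```text
shift [-444.2 -253.9  -55. ] turn 1.236 | t 0.1 F [-0.8 -0.3 -0.7] rot [-179.9   -0.   158.3] w 0.0852794643321118
```

```bash
python3 -m inch '[[85,[0,0,-55],0],[85,[-222,-127,-55],0.6],[85,[-222,-127,-55],0.6],[85,[-222,-127,-55],0.6],[85,[-222,-127,-55],0.6],[85,[-444,-254,-55],1.236],[85,[-444,-254,-55],1.236],[85,[-444,-254,-55],1.236],[85,[-444,-254,-55],1.236],[85,[-444,-254,-55],1.236],[85,[-444,-254,-55],1.236],[85,[-444,-254,-55],1.236]]' 60; python3 - <<'E'
from h import *
go(.559,.2035,.188,yaw=87.5)
print(proj('top',manip.read_state()['tool_pos']))
a=cap('top')[180:290,210:350];b=cap('side')[120:260,230:370]
cv2.imwrite('pics/c2.png',np.hstack([cv2.resize(a,(458,360)),cv2.resize(b,(342,360))])[:,:,::-1])
E
```

```text
t: 1.6
tool_pos: [0.5581, 0.2047, 0.3002]
ee_rot: [-180.0, -0.0, 87.6]
force: [-0.6, 0.0, 0.2]
grip_width: 0.085
grip_force: 0.0
shift [ -1.2   1.  112.2] turn 0.001 | t 1.6 F [-0.6  0.   0.2] rot [-180.    -0.    87.6] w 0.08499339612430835
(np.float64(279.3719598228379), np.float64(224.45052649357177))
```

View pics/c2.png

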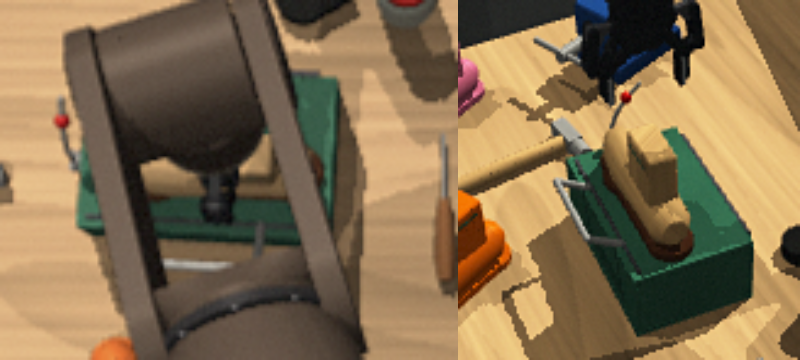

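The crop shows the fingers at the right spacing above the block, and the last hasn't moved. I'll descend and grip.

```bash
python3 -m inch '[[85,[0,0,50],0],[85,[0,0,80],0],[85,[0,0,100],0],[85,[0,0,112],0],[85,[0,0,112],0],[85,[0,0,112],0],[35,[0,0,112],0],[35,[0,0,112],0],[35,[0,0,112],0],[35,[0,0,112],0],[35,[0,0,112],0],[35,[0,0,112],0]]' 70
```

```text
t: 3.2
tool_pos: [0.5595, 0.2038, 0.1886]
ee_rot: [179.9, -0.0, 87.5]
force: [3.3, 0.2, 5.5]
grip_width: 0.0414
grip_force: 74.8
```

```bash
python3 -m inch '[[35,[0,0,-15],0],[35,[0,0,-40],0],[35,[0,0,-70],0],[35,[0,0,-70],0],[35,[0,0,-70],0]]'; python3 -c "
from h import *
go(.55,-.237,.255,yaw=92)"
```

```text
t: 3.82
tool_pos: [0.5583, 0.2036, 0.2576]
ee_rot: [-179.9, 0.0, 87.5]
force: [-0.5, -0.8, -3.7]
grip_width: 0.0413
grip_force: 74.5
shift [-440.5   11.1    2.8] turn -0.079 | t 3.825 F [-0.5 -0.8 -3.7] rot [-179.9    0.    87.5] w 0.041274507373257385
```

```bash
python3 -m inch '[[35,[-20,0,0],0],[35,[-60,1,0],-0.01],[35,[-105,3,0],-0.02],[35,[-155,4,0],-0.03],[35,[-205,5,0],-0.04],[35,[-255,6,0],-0.05],[35,[-305,8,0],-0.06],[35,[-355,9,0],-0.07],[35,[-400,10,0],-0.08],[35,[-428,11,0],-0.08],[35,[-440,11,0],-0.08],[35,[-440,11,0],-0.08]]'; python3 - <<'E'
from h import *
go(.55,-.237,.094,yaw=92)
a=cap('top')[190:290,330:470];b=cap('side')[160:400,230:470]
cv2.imwrite('pics/c3.png',np.hstack([cv2.resize(a,(440,314)),cv2.resize(b,(314,314))])[:,:,::-1])
E
```

```text
t: 5.32
tool_pos: [0.5498, -0.2367, 0.2576]
ee_rot: [-179.9, -0.0, 92.0]
force: [0.3, 0.1, -3.7]
grip_width: 0.0412
grip_force: 74.4
shift [ -0.4   0.4 163.6] turn -0.0 | t 5.325 F [ 0.3  0.1 -3.7] rot [-179.9   -0.    92. ] w 0.041201194857134235
```

View pics/c3.png

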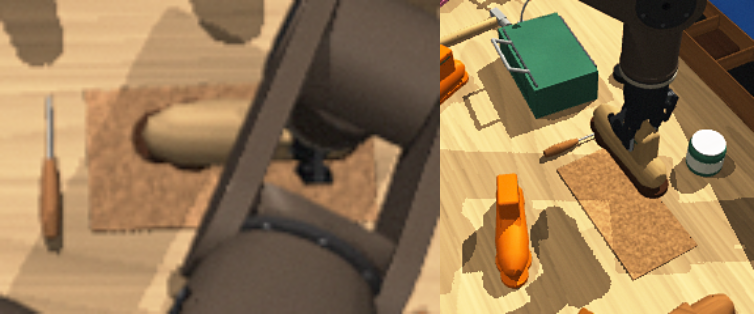

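The last is held upright and lengthwise over the mat, with its toe towards the box. Next I lower it.

```bash
python3 -m inch '[[35,[0,0,30],0],[35,[0,0,75],0],[35,[0,0,115],0],[35,[0,0,140],0],[35,[0,0,152],0],[35,[0,0,157],0],[35,[0,0,160],0],[35,[0,0,160],0],[35,[0,0,160],0]]'
python3 -m inch '[[35,[0,0,1],0],[35,[0,0,2],0],[35,[0,0,2],0]]'
```

```text
t: 6.55
tool_pos: [0.5509, -0.2365, 0.099]
ee_rot: [179.9, 0.0, 92.1]
force: [-0.4, -0.5, -3.9]
grip_width: 0.0414
grip_force: 74.3
t: 6.92
tool_pos: [0.5505, -0.2363, 0.0962]
ee_rot: [-180.0, -0.0, 92.1]
force: [-0.3, -0.6, -4.7]
grip_width: 0.0414
grip_force: 74.3
```

```bash
python3 -m inch '[[35,[0,0,1],0],[35,[0,0,1],0],[35,[0,0,1],0]]'
python3 -m inch '[[35,[0,0,1],0],[35,[0,0,1],0],[35,[0,0,1],0]]'
```

```text
t: 7.3
tool_pos: [0.5507, -0.2365, 0.0955]
ee_rot: [180.0, 0.0, 92.1]
force: [-1.3, -0.3, 2.9]
grip_width: 0.0416
grip_force: 73.1
t: 7.68
tool_pos: [0.5512, -0.2366, 0.0947]
ee_rot: [179.9, 0.0, 92.1]
force: [0.7, -2.0, 5.1]
grip_width: 0.0414
grip_force: 70.4
```

```bash
python3 -m inch '[[50,[0,0,0],0],[65,[0,0,0],0],[85,[0,0,0],0],[85,[0,0,0],0],[85,[0,0,-20],0],[85,[0,0,-60],0],[85,[0,0,-110],0],[85,[0,0,-160],0],[85,[0,0,-190],0],[85,[0,0,-190],0],[85,[0,0,-190],0]]'
python3 - <<'E'
from h import *
go(.459,.2526,.25,yaw=87.6)
E
```

```text
t: 9.05
tool_pos: [0.5502, -0.2361, 0.2837]
ee_rot: [-180.0, -0.0, 92.1]
force: [0.1, 0.3, -0.5]
grip_width: 0.0849
grip_force: 0.0
shift [491.7 -73.5  33.9] turn 0.078 | t 9.05 F [ 0.1  0.3 -0.5] rot [-180.    -0.    92.1] w 0.08491863618855745
```

```bash
python3 - <<'E'
from h import *
a=cap('top')[190:280,220:330];b=cap('side')[140:380,250:430]
cv2.imwrite('pics/c4.png',np.hstack([cv2.resize(a,(528,432),interpolation=cv2.INTER_CUBIC),cv2.resize(b,(270,432)[:2])[:, :270]])[:,:,::-1])
E
```

```text
(no output)
```

View pics/c4.png

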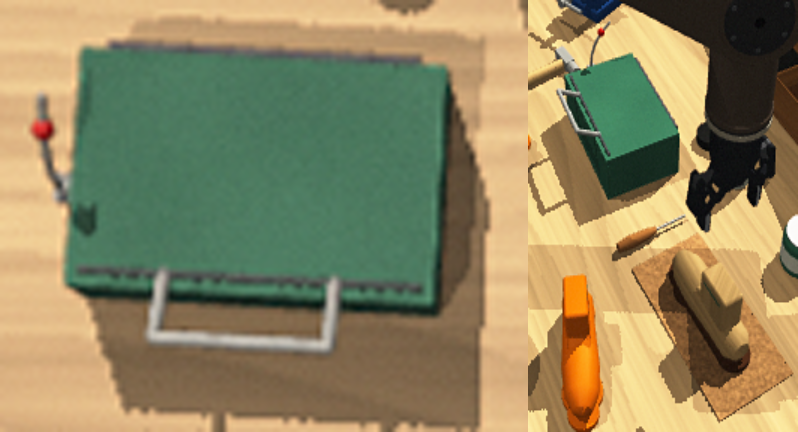

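The crop shows the last upright on the mat and the fingers clear of it. The bar runs from about top (251.3,260.4) to (288.8,262.3), and from side (271,191) to (285,212).

```bash
python3 - <<'E'
from h import *
b=np.array([onz('top',*p,.123) for p in((251.25,260.4),(288.75,262.3))]);m=b.mean(0);d=b[0]-b[1]
print(b,m,np.degrees(np.arctan2(-d[0],d[1])),[proj('side',x) for x in b])
go(m[0],m[1],.28,yaw=87.3)
im=cap('top')[:,:,::-1];hsv=cv2.cvtColor(np.ascontiguousarray(im),cv2.COLOR_BGR2HSV)
r=cv2.inRange(hsv,(0,170,100),(6,255,255))[205:225,222:236];y,x=np.nonzero(r)
print('bead px',x.mean()+222,y.mean()+205,'hinge+100@45 z .161',onz('top',x.mean()+222,y.mean()+205,.161))
E
```

```text
[[0.46442007 0.31327458 0.123     ]
 [0.45797145 0.18961622 0.123     ]] [0.46119576 0.2514454  0.123     ] -2.9851957455213483 [(np.float64(268.5582386594738), np.float64(190.2946364572149)), (np.float64(281.63994918203616), np.float64(213.37865010163577))]
shift [490.4 -71.2   3.7] turn 0.083 | t 9.15 F [0.5 0.6 0.7] rot [-1.799e+02 -1.000e-01  9.210e+01] w 0.08499794873206182
bead px 228.5 216.6 hinge+100@45 z .161 [0.60447602 0.38406501 0.161     ]
```

```bash
python3 -m inch '[[45,[40,-6,0],0],[45,[95,-14,0],0],[45,[150,-22,0],0.02],[45,[205,-30,0],0.03],[45,[260,-38,0],0.04],[45,[315,-46,0],0.05],[45,[370,-54,0],0.06],[45,[420,-61,0],0.07],[45,[460,-67,0],0.08],[45,[482,-70,0],0.083],[45,[490,-71,0],0.083],[45,[490,-71,0],0.083]]' 60; python3 - <<'E'
from h import *
go(.462,.252,.120,yaw=87.3)
# last check in the top view
im=cap('top','t5')
a=im[190:280,340:470];b=cap('side')[120:240,230:350]
cv2.imwrite('pics/c5.png',np.hstack([cv2.resize(a,(462,320)),cv2.resize(b,(320,320))])[:,:,::-1])
E
```

```text
t: 10.7
tool_pos: [0.4619, 0.2506, 0.2838]
ee_rot: [-180.0, 0.0, 87.3]
force: [-0.3, 0.1, -0.2]
grip_width: 0.045
grip_force: 0.0
shift [  1.5   0.2 163.8] turn 0.001 | t 10.7 F [-0.3  0.1 -0.2] rot [-180.     0.    87.3] w 0.04495763383644208
```

View pics/c5.png

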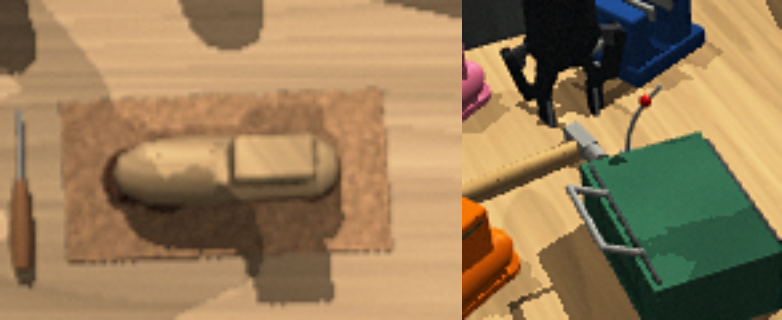

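The last is centred and aligned on the mat. I'll descend onto the bar and close.

```bash
python3 -m inch '[[45,[0,0,40],0],[45,[0,0,85],0],[45,[0,0,125],0],[45,[0,0,150],0],[45,[0,0,160],0],[45,[0,0,163],0],[45,[0,0,163],0]]'; python3 -m inch '[[30,[0,0,0],0],[20,[0,0,0],0],[5,[0,0,0],0],[5,[0,0,0],0],[5,[0,0,0],0],[5,[0,0,0],0]]' 40
```

```text
t: 11.68
tool_pos: [0.4625, 0.2508, 0.1221]
ee_rot: [179.9, -0.0, 87.3]
force: [0.8, -0.1, 0.2]
grip_width: 0.0452
grip_force: 0.0
t: 12.42
tool_pos: [0.4649, 0.2511, 0.1221]
ee_rot: [179.7, -0.1, 87.3]
force: [15.2, -7.8, -2.5]
grip_width: 0.0078
grip_force: 39.1
```

```bash
python3 -m inch '[[5,[0,2,0],0],[5,[0,3,0],0],[5,[0,3,0],0]]'; python3 -c "
from h import *
s=manip.read_state();print(s['wrist_torque'])
a=cap('top')[190:280,220:330];b=cap('side')[140:240,230:330]
cv2.imwrite('pics/c6.png',np.hstack([cv2.resize(a,(391,320)),cv2.resize(b,(400,320)[:2])])[:,:,::-1])"
```

```text
t: 12.8
tool_pos: [0.465, 0.2509, 0.1215]
ee_rot: [180.0, -0.0, 87.3]
force: [0.6, 2.5, 4.7]
grip_width: 0.0085
grip_force: 39.9
[ 0.43769207  0.13114651 -0.12446165]
```

View pics/c6.png

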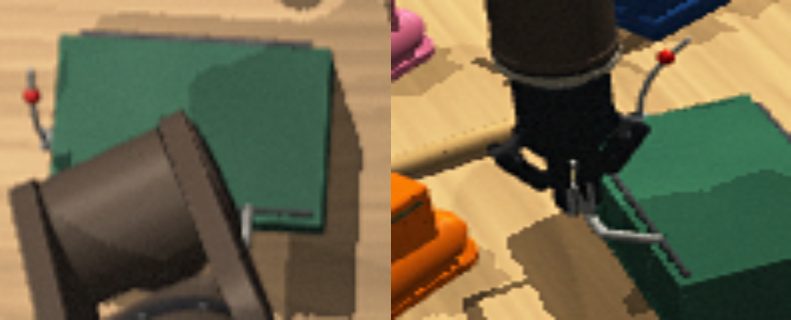

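The fingers straddle the bar and the side force has gone. I'll lift along the arc about the hinge, in the tool's y and -z.

```bash
python3 -m inch '[[5,[0,1.5,-9],0],[5,[0,4,-18],0],[5,[0,6,-26],0],[5,[0,9,-35],0],[5,[0,12,-43],0],[5,[0,15.5,-52],0],[5,[0,19.5,-60],0],[5,[0,23.5,-68],0],[5,[0,23.5,-68],0],[5,[0,23.5,-68],0]]' 60
```

```text
t: 14.15
tool_pos: [0.487, 0.2496, 0.1887]
ee_rot: [-179.8, 0.0, 87.3]
force: [-5.0, 7.3, -2.4]
grip_width: 0.0078
grip_force: 58.7
```

```bash
python3 -m inch '[[5,[0,4.5,-8],0],[5,[0,9,-15],0],[5,[0,14.5,-23],0],[5,[0,20,-30],0],[5,[0,26,-37],0],[5,[0,32,-43],0],[5,[0,38.5,-50],0],[5,[0,45,-56],0],[5,[0,52,-62],0],[5,[0,59.5,-67],0],[5,[0,59.5,-67],0],[5,[0,59.5,-67],0]]' 60
python3 - <<'E'
from h import *
s=manip.read_state();print(s['tool_pos'])
p=np.array(s['tool_pos']);print('lid deg by TCP',np.degrees(np.arctan2(p[2]+.0015-.09,.670-p[0]))-9.15)
b=cap('side')[90:240,230:390]
cv2.imwrite('pics/c7.png',cv2.resize(b,(640,600),interpolation=cv2.INTER_CUBIC)[:,:,::-1])
E
```

```text
t: 15.65
tool_pos: [0.5434, 0.2466, 0.2567]
ee_rot: [-179.5, 0.1, 87.3]
force: [-31.4, 1.3, 30.8]
grip_width: 0.0078
grip_force: 60.8
[0.54335594 0.2466333  0.25672649]
lid deg by TCP 43.87687902048488
```

View pics/c7.png

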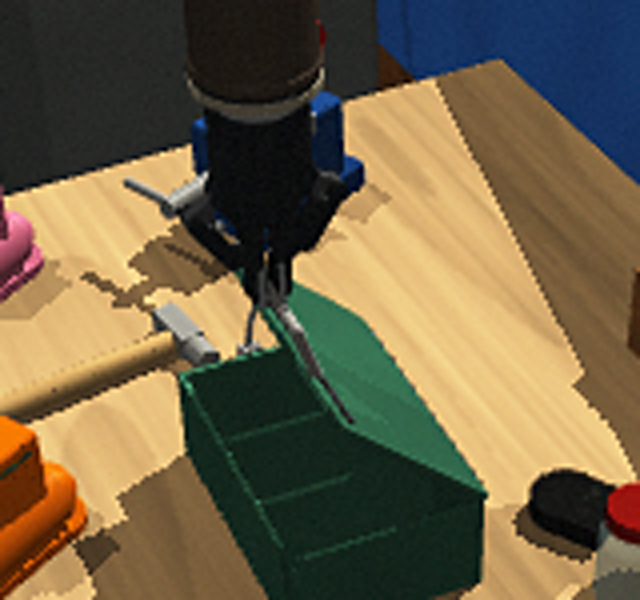

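The side view shows the lid open at about 45°, held by its bar. The force is pushing the tool away from the hinge, so I'll ease the tool outward along the radius.

```bash
python3 -m inch '[[5,[0,-1,-1.5],0],[5,[0,-2,-3],0],[5,[0,-2,-3],0],[5,[0,-2,-3],0]]' 60
python3 - <<'E'
from h import *
s=manip.read_state();p=np.array(s['tool_pos']);print('lid deg by TCP',np.degrees(np.arctan2(p[2]+.0015-.09,.670-p[0]))-9.15,np.hypot(p[2]+.0015-.09,.670-p[0]),s['wrist_torque'])
# near right front corner of lid: side crop (352,430)-> px
o,d=ray('side',230+352/4,90+430/4)
# box frame: yaw -2.8; hinge mid
y=np.radians(-2.8);ex=np.array([np.cos(y),np.sin(y),0]);ey=np.array([-np.sin(y),np.cos(y),0])
h=np.array([.670,.2412,.09])
# intersect with box plane y=-130mm and -100 (top front edge, groove end)
for yy in(-.13,-.115,-.1):
    k=((h+ey*yy-o)@ey)/(d@ey);q=o+d*k-h
    print(yy,'front',-(q@ex),'up',q[2],np.degrees(np.arctan2(q[2],-(q@ex))),np.hypot(q[2],q@ex))
for a in(39,42,45,48,51):
    r=np.radians(a)
    for yy in(-.13,):print(a,[(np.round((np.array(proj('side',h+ey*yy-ex*(.17*np.cos(r)-w*np.sin(r))+np.array([0,0,.17*np.sin(r)+w*np.cos(r)])))-[230,90])*4)) for w in(0,.008)])
E
```

```text
t: 16.2
tool_pos: [0.5451, 0.2466, 0.2588]
ee_rot: [-179.9, 0.0, 87.3]
force: [-6.1, -0.5, -1.5]
grip_width: 0.0076
grip_force: 59.7
lid deg by TCP 44.58432805900319 0.2112281093120224 [ 0.02881927  1.16556143 -0.07669884]
-0.13 front 0.1129252267800182 up 0.11611318609950935 45.79744186863415 0.16197030230723727
-0.115 front 0.10669424831334261 up 0.10221157616186224 43.77074376818712 0.14775272899219621
-0.1 front 0.1004632698466671 up 0.08830996622421525 41.3163563779987 0.13375918182616955
39 [array([329., 447.]), array([335., 438.])]
42 [array([335., 437.]), array([342., 429.])]
45 [array([343., 428.]), array([350., 421.])]
48 [array([351., 420.]), array([358., 412.])]
51 [array([359., 411.]), array([367., 404.])]
```

Both the TCP geometry and the lid corner give about 45°, and the force is low. I'll let it settle, confirm it is steady, and hand in.

```bash
python3 -m inch '[[5,[0,0,0],0],[5,[0,0,0],0],[5,[0,0,0],0],[5,[0,0,0],0],[5,[0,0,0],0],[5,[0,0,0],0]]' 60
python3 -c "
from h import *
print(ticket.hand_in())"
```

```text
t: 16.95
tool_pos: [0.5451, 0.2466, 0.2589]
ee_rot: [-179.9, 0.0, 87.3]
force: [-5.6, 0.1, -2.1]
grip_width: 0.0074
grip_force: 59.7
the job is handed in; nothing more can be done
None
```

The last is upright and released on the cork mat, and the lid is held by its bar at about 45° (estimated from the arm pose and the side view). I handed the job in at about 17 s and got no verdict back.

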